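Post a worn blade cassette into the used-blade box

TASK

Take the red (worn) blade cassette out of the wooden stand and post it, upright and narrow end first, through the slot on top of the yellow used-blade box: feel gently for the slot, then ease it past the stiff flap inside until it can drop, and let go so that it ends up lying inside the box. Never press it against the box with more than about 20 N, and leave the green cassette standing in the stand and the tape roll and the sanding block where they are.

Things in the scene. Friction and masses are not known exactly. Their poses are not given: they have to be found in the camera images.
- worn_center (a point): Centre of the red worn-blade cassette: a flat hard plastic plate 60 mm wide (its x axis), 9 mm thick (its y axis) and 100 mm tall (its z axis), about 120 g, with a steel strip at the bottom edge. It stands upright in one of the two slots of the wooden stand, its thickness across the slot. It fits the box's slot with its x axis along the slot, either way round.
- fresh_center (a point): Centre of the green fresh-blade cassette, same shape and size, standing in the other slot of the stand. Must stay there.
- stand: Fixed wooden block 100 mm (x) by 150 mm (y) by 42 mm high; origin at the centre of its underside. Two slots, 64 mm along x by 12 mm along y, 30 mm deep, 36 mm to either side of the centre along its y axis, so a cassette stands with its underside 12 mm and its top 112 mm above the table.
- bin: Fixed yellow used-blade box with clear end windows, 140 mm (x) by 160 mm (y), hollow; origin at the centre of its underside, inner floor 6 mm above the table. On top lies a flat black throat plate, 105 mm (x) by 110 mm (y) and 8 mm thick, with the slot in its middle.
- bin_top (a point): Centre of the box's top at the height of the slot's mouth (170 mm above the table); axes as the box. The slot is 66 mm along x and 12 mm along y, edges chamfered 1 mm. The throat plate sits off-centre: the slot's middle is on this point along x, but anywhere within 12 mm to its -y or +y side, not measured. The flat plate rests on springs: it yields about 1 mm per 3 N, up to 4 mm, then is solid.
- flap (a joint): Orange flap closing the slot 18 mm below the mouth: 0 closed, about 1.1 rad when pushed aside by the cassette. Stiff hinge: it gives way at about 8 to 10 N of push, less as it opens, is fully aside once the cassette is 45 mm into the slot, and stays open; from then on the cassette drops freely when let go.
- tape_center (a point): Centre of a blue tape roll, ring 100 mm across, 25 mm high, lying flat. Leave alone.
- sander_center (a point): Centre of a cork sanding block with a dark wooden grip, 120 by 70 mm, 46 mm high. Leave alone.
There are look-alikes about, which are no part of the job. Several things look just like the bin: the one meant starts nearest to the robot's base. Of the things that look like the part that bears worn_center, the larger one is meant.

How it is judged:
On the way, in this order (a step that is already met when the one before it is completed fails the run):
1. the red cassette is lifted clear of the stand (height (world z) of worn_center above 0.097 m), for 0.1 s.
2. the red cassette is upright in the box's slot and has been pushed down past the flap (its centre less than 10 mm above the slot's mouth) (z of worn_center in the frame of bin_top between -0.06 and 0.01 m and x of worn_center in the frame of bin_top between -0.01 and 0.01 m and y of worn_center in the frame of bin_top between -0.018 and 0.018 m and angle between worn_center's own z axis and vertical below 0.2 rad), for 0.05 s.
At the end, for the whole second after the job is handed in: The red cassette lies at rest inside the used-blade box, its centre at least 80 mm below the slot's mouth and within the box's walls; the green cassette still stands in its slot, moved less than 15 mm and tilted less than 0.15 rad (x of worn_center in the frame of bin_top between -0.07 and 0.07 m and y of worn_center in the frame of bin_top between -0.08 and 0.08 m and z of worn_center in the frame of bin_top below -0.08 m and linear speed of worn below 0.02 m/s and distance of fresh_center from where it was at the start of the episode below 0.015 m and angle between fresh_center's own z axis and vertical below 0.15 rad); the robot touches nothing.
It fails at once if the red cassette is pressed against the box, its throat plate or its flap with more than 25 N before it drops (contact force between worn and bin above 25 N and z of worn_center in the frame of bin_top above -0.04 m).
It fails at once if the green cassette is moved by more than 15 mm (distance of fresh_center from where it was at the start of the episode above 0.015 m).
It fails at once if the tape roll or the sanding block is moved by more than 15 mm (distance of any of tape_center, sander_center from where it was at the start of the episode above 0.015 m).
It also fails if it takes over 72 s, if anything falls off the work surface, if the arm or the gripper's body presses on something with over 40 N, if the wrist force passes 120 N, or if a joint passes its speed limit or range.

ROBOT

A 7-joint arm with a two-finger parallel gripper is mounted at the origin on the work surface. World frame = base frame: x ahead of the robot, y to its left, z up, the work surface at z = 0. Lengths are in m, angles in rad, forces in N, time in s.
With the tool pointing down it reaches from about 0.425 to 0.875 m from the base axis. Payload 4.7 kg.
Tool frame: the origin (TCP) lies between the finger pads; the fingertips stand 11 mm ahead of it and the grasp point (between the pads) lies 8 mm behind it (env.finger_overhang is the distance from the TCP to the fingertips, in m); z points along the fingers, y is the line along which they close (so a half turn about z gives the same grasp; the last joint's range is limited). The gripper opens to 85 mm and grips with 20 to 120 N. Pads are 22 mm wide; open, the fingers measure 114 mm over their backs; the gripper's body (76 mm by 85 mm) begins 54 mm behind the grasp point. The pads swing forward as they close: fully open they stand 13 mm farther back than shut.
Start: joints at [1.29, 0.321, -0.07, 1.45, 0.023, 1.371, -0.057], TCP at [0.189, -0.622, 0.221] pointing down, gripper open.
Joint ranges: [-2.86, 2.86], [-0.3, 2.09], [-1.38, 1.24], [0.06, 2.45], [-1.56, 4.7], [0.09, 2.05], [-2.69, 2.69]. Speed limits (rad/s): [2.57, 2.57, 3.14, 3.14, 3.14, 3.14, 3.14].

INTERFACE

Orientations are given as a unit quaternion [w, x, y, z].
In Python, from plant import env gives the robot as it stands.
- The arm moves only by the tool apply_moves, never from a script. Its arguments are lists of equal length, an entry for each row: "claw": the opening, from 0 (shut) to 1 (fully open); "dp": the shift along the tool's x, y, z in units of 60 mm (1.0 is 60 mm), a list of three; "spin": the turn about the tool's z in units of 5 degrees (1.0 is 5 degrees). A call has 1 to 5 rows; each row is the pose to reach, as a shift and turn from the pose commanded when the call began, along the tool's axes at that moment; what a row does not reach only later rows make up. A row lasts 1/8 s, in which the tool goes at most 62.5 mm and 10.7 degrees, less where a joint would pass 70% of its speed; a pose out of reach is approached as far as the arm can. A call with a gripper value outside its range is refused whole. The fingers move at their own pace and stop on an object; "force" is the grip in N (left out, the last holds). Time passes only in rows, so rows that repeat a pose let the fingers close. It gives the time, the measured TCP pose, the force, the opening and the grip force at its end, in the units of the state.
- env.sense(): the state, without advancing time (a new reading comes with each control period).
- env.get_image(name): name is "scene" or "top" or "wrist"; returns (picture, depth): 420x560x3 uint8, red, green, blue; 420x560 float32, m along the optical axis (not along the pixel's ray), 0 where there is no reading.
- env.camera_params(name): a dict with "camera_matrix" (3x3 intrinsics, pixels), "world_from_camera" (4x4, takes a point from camera to world coordinates); the wrist camera has in their place "T_tool_cam" (4x4, takes a point from camera to tool coordinates, whose origin is the TCP and whose axes are the flange's). Camera axes: x right, y down, z forward; pixel columns grow to the right and rows downward; lengths in m; the calibration is good to about 2 mm. A picture is of the moment at which its call begins: read the wrist's pose just before it. camera_params takes no time and is no camera call.
- env.close_job(): hands the job in; it is judged then, once.
Trained networks look in the newest picture that a camera, given by its name, has taken for a name from the list of things; names that differ only in an ending like _2 or _b are one class to them, and where a whole thing is asked for, a point or a joint stands for the part that bears it (a point fixed in the world has none). Each returns a list of dicts, best first, with "confidence" (0 to 1); they miss things now and then, are a little off and sometimes report something else, mostly with a low value. They report only what shows in the picture. A call takes as long as a camera call. They do not tell look-alikes from the thing itself.
- env.recognise(camera, label): "extent" ([left, top, right, bottom] in pixels, round what is visible of it).
- env.regions_of(camera, label): "mask" (420x560 bool, what is visible of it) and "extent" ([left, top, right, bottom] in pixels, round what is visible of it).
The state is a dict: "time_s": time; "joint_pos": joint angles; "joint_vel": joint speeds; "joint_efforts": joint torques, N m; "ee_pos": TCP position; "orientation": TCP orientation; "contact_force": force on the tool from outside, world axes, zero at the start; "ft_torque": the same for the moment, N m; "finger_gap": finger opening in m; "finger_force": force on a finger pad.
Only numpy, scipy, OpenCV 4.12 (cv2) and the standard library are available. Lean on these libraries where they do the work, as an engineer would, in place of code of your own. Each camera call takes 0.05 s, during which the arm holds its last target. There are 200 camera calls.

## Working session

There is one attempt and no reset: what is moved stays moved. The work goes in short steps, Python scripts to look and compute and a tool call to move; the robot and the scene stay as the last step left them, time stands still between calls to the robot, and variables do not carry over. Pictures are saved under pics/ and viewed, at most 10 in all, crops included, and the job is handed in when it is done.

Besides the shell and the picture viewer there is one more tool, called after "Emit:" by a JSON object that holds its "fn" and its "kwargs". apply_moves: Moves the arm, as the interface text tells. Its arguments: {"type":"object","properties":{"claw":{"type":"array"},"dp":{"type":"array"},"spin":{"type":"array"},"force":{"type":"number"}},"required":["claw","dp","spin"]}

```bash
ls; mkdir -p pics; cat > h.py <<'E'
import numpy as np, cv2
from plant import env
def grab(n):
    s=env.sense(); im,d=env.get_image(n); p=env.camera_params(n)
    K=np.array(p["camera_matrix"])
    if n=="wrist":
        from scipy.spatial.transform import Rotation as R
        T=np.eye(4); q=s["orientation"]; T[:3,:3]=R.from_quat([q[1],q[2],q[3],q[0]]).as_matrix(); T[:3,3]=s["ee_pos"]
        T=T@np.array(p["T_tool_cam"])
    else: T=np.array(p["world_from_camera"])
    v,u=np.mgrid[:420,:560]
    c=np.stack([(u-K[0,2])/K[0,0]*d,(v-K[1,2])/K[1,1]*d,d],-1)
    P=c@T[:3,:3].T+T[:3,3]; P[d<=0]=np.nan
    return im,d,P,K,T
def save(n,im,s=1): cv2.imwrite(f"pics/{n}.png",cv2.resize(im[:,:,::-1],None,fx=s,fy=s))
E
python3 - <<'E'
from h import *
for n in("scene","top"):
    im,d,P,K,T=grab(n); save(n,im,1.0); np.savez(n,im=im,P=P)
    for l in("worn_center","fresh_center","bin","stand","tape_center","sander_center"):
        for r in env.regions_of(n,l)[:4]:
            print(n,l,round(r["confidence"],2),np.array(r["extent"]).astype(int),np.nanmedian(P[r["mask"]],0).round(3),np.nanpercentile(P[r["mask"]],98,axis=0).round(3))
a=cv2.imread("pics/scene.png");b=cv2.imread("pics/top.png")
cv2.imwrite("pics/both.png",cv2.resize(np.vstack([a,b]),(448*1,672))[:600] if 0 else cv2.resize(np.hstack([a,b]),(800,300)))
s=env.sense();print(s)
E
```

```text
pics
scene worn_center 0.44 [216 362 246 376] [ 0.527 -0.263  0.112] [ 0.549 -0.25   0.116]
scene fresh_center 0.56 [207 327 235 341] [ 0.492 -0.201  0.109] [ 0.52  -0.187  0.116]
scene bin 0.9 [234  34 314 128] [0.508 0.423 0.161] [0.592 0.538 0.174]
scene bin 0.86 [214 117 289 212] [0.5   0.186 0.163] [0.573 0.289 0.173]
scene bin 0.84 [306  83 391 190] [0.71  0.288 0.163] [0.791 0.404 0.173]
scene stand 0.93 [201 315 257 391] [ 0.51  -0.236  0.042] [ 0.57  -0.158  0.047]
scene stand 0.4 [196 239 246 268] [ 0.447 -0.008  0.024] [0.503 0.035 0.05 ]
scene tape_center 0.69 [284 245 324 290] [ 0.653 -0.01   0.025] [0.699 0.036 0.03 ]
scene tape_center 0.41 [242 147 262 158] [0.496 0.214 0.153] [0.523 0.222 0.171]
scene sander_center 0.91 [195 241 245 268] [ 0.449 -0.008  0.024] [0.504 0.035 0.05 ]
top worn_center 0.71 [418 175 449 193] [ 0.645 -0.211  0.065] [ 0.655 -0.193  0.079]
top worn_center 0.6 [450 222 479 255] [ 0.521 -0.261  0.088] [ 0.549 -0.249  0.114]
top fresh_center 0.6 [416 238 447 265] [ 0.494 -0.195  0.086] [ 0.52  -0.182  0.115]
top bin 0.98 [130  97 240 194] [0.704 0
[... 604 characters left out ...]
 1.2900738 ,  0.32096194, -0.0700821 ,  1.45049212,  0.02259094,
        1.37080474, -0.05689869]), 'joint_vel': array([ 0.00044093, -0.00039251, -0.00060326, -0.00224277, -0.00058835,
        0.00100404,  0.00053771]), 'joint_efforts': array([-4.73327218e-04, -4.93237245e+01, -3.81263467e-01, -3.14508104e+01,
        1.34276281e-02,  1.38568292e-03,  6.35852501e-06]), 'ee_pos': array([ 0.1888456 , -0.62198657,  0.22067708]), 'orientation': array([ 6.28127584e-05,  9.89154517e-01,  1.46878646e-01, -1.14688246e-05]), 'contact_force': array([0.18093787, 0.31386325, 0.40149168]), 'ft_torque': array([-0.0328605 ,  0.01091315,  0.02641596]), 'finger_force': 0.0, 'finger_gap': 0.08522283710143098}
```

```bash
python3 - <<'E'
from h import *
z=np.load("top.npz");im,P=z["im"],z["P"]
a=im[160:300,170:295];b=im[160:300,390:500]
cv2.imwrite("pics/crop.png",cv2.resize(np.hstack([a,b])[:,:,::-1],None,fx=3.2,fy=3.2,interpolation=cv2.INTER_CUBIC))
h=cv2.cvtColor(im,cv2.COLOR_RGB2HSV).astype(int)
red=((h[...,0]<8)|(h[...,0]>172))&(h[...,1]>130); grn=(h[...,0]>45)&(h[...,0]<85)&(h[...,1]>100)
def rect(m,n):
    q=P[m][:,:2].astype(np.float32)*1000; r=cv2.minAreaRect(q); print(n,m.sum(),np.round(r[0],1),np.round(r[1],1),round(r[2],1), np.nanmean(P[m],0).round(4))
x,y,zz=P[...,0],P[...,1],P[...,2]
rect(red&(zz>.106)&(y<-.2)&(x<.6),"redtop"); rect(red&(zz>.05)&(x>.6)&(y<-.1),"red2")
rect(grn&(zz>.106)&(y<-.1),"grntop")
rect((zz>.03)&(zz<.05)&(y<-.1)&(x<.6),"stand")
B=(zz>.155)&(y>.1)&(y<.32)&(x<.6); rect(B,"bin")
rect(B&(h[...,2]<70),"plate")
E
```

```text
redtop 164 [ 522.6 -263.7] [59.4 10.7] 24.8 [ 0.5223 -0.2633  0.1113]
red2 97 [ 648.7 -214.8] [ 7.1 46.7] 16.1 [ 0.6474 -0.2128  0.0732]
grntop 140 [ 493.9 -197.4] [57.4  9.8] 23.8 [ 0.4933 -0.1973  0.1118]
stand 2389 [ 508.1 -231.2] [100.2 151.6] 23.8 [ 0.5055 -0.2241  0.0418]
bin 5814 [498.5 214. ] [160.6 140.2] 80.3 [0.4969 0.2132 0.1661]
plate 2928 [498.4 208.9] [110.5 104.9] 80.1 [0.4974 0.2086 0.1698]
```

View pics/crop.png

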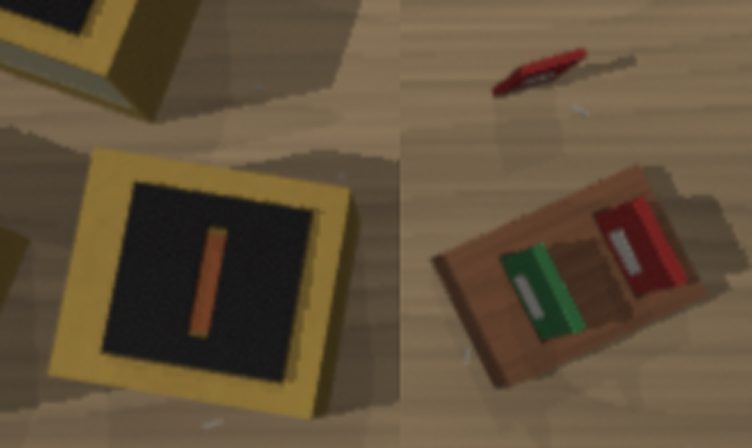

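View pics/scene.png

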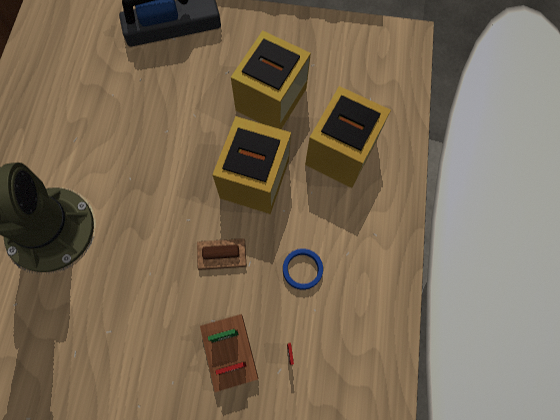

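The left crop shows the box with its orange slot at top-image px (235,248). The right crop shows the red cassette in the stand at (465,238) and green at (432,251).

- **Boxes:** they stand at top px (233,246), (185,145) and (113,248). The first is nearest the base (0.54 m), so it is the one meant.
- **Red parts:** they show at (465,238), 60 mm long in the stand, and (433,184), 47 mm long and loose on the table. The larger one in the stand is meant, and the crop confirms it.

```bash
cat > go.py <<'E'
import sys,numpy as np
from scipy.spatial.transform import Rotation as R
from plant import env
# usage: x y z yaw_deg(of tool x)
t=np.array([float(v) for v in sys.argv[1:4]]); yaw=float(sys.argv[4])
s=env.sense();q=s["orientation"];M=R.from_quat([q[1],q[2],q[3],q[0]]).as_matrix()
print("t",round(s["time_s"],2),"pos",s["ee_pos"].round(4),"yaw",np.degrees(np.arctan2(M[1,0],M[0,0])).round(2),"tilt",M[:,2].round(4),"F",s["contact_force"].round(1),"gap",s["finger_gap"].round(4))
cur=np.degrees(np.arctan2(M[1,0],M[0,0]))
print("dp",(M.T@(t-s["ee_pos"])/.06).round(3),"spin",round(-(yaw-cur)/5,3))
E
python3 go.py .5226 -.264 .2 23.8
```

```text
Traceback (most recent call last):
  File "go.py", line 7, in <module>
    print("t",round(s["time_s"],2),"pos",s["ee_pos"].round(4),"yaw",np.degrees(np.arctan2(M[1,0],M[0,0])).round(2),"tilt",M[:,2].round(4),"F",s["contact_force"].round(1),"gap",s["finger_gap"].round(4))
                                                                                                                                                                                ^^^^^^^^^^^^^^^^^^^^^
AttributeError: 'float' object has no attribute 'round'
```

```bash
sed -i 's/s\["finger_gap"\].round(4)/round(s["finger_gap"],4)/' go.py
python3 go.py .5226 -.264 .2 23.8
```

```text
t 0.7 pos [ 0.1888 -0.622   0.2207] yaw 16.89 tilt [-0.e+00 -1.e-04 -1.e+00] F [0.2 0.3 0.4] gap 0.0852
dp [ 7.056 -4.093  0.344] spin -1.382
```

Emit:
{"fn": "apply_moves", "kwargs": {"claw": [0.6,0.6,0.6,0.6,0.6], "dp": [[0.8,-0.46,0],[1.6,-0.93,0],[2.4,-1.39,0],[3.2,-1.86,0],[4.0,-2.32,0]], "spin": [-0.3,-0.6,-0.9,-1.2,-1.4], "force": 80}}

```text
time_s: 1.32
ee_pos: [0.3791, -0.4177, 0.2209]
orientation: [0.0, 0.978, 0.207, 0.0]
contact_force: [0.9, -0.1, -0.6]
finger_gap: 0.0509
finger_force: 0.0
```

```bash
python3 go.py .5226 -.264 .2 23.8
```

```text
t 1.32 pos [ 0.3791 -0.4177  0.2209] yaw 23.92 tilt [ 4.e-04 -8.e-04 -1.e+00] F [ 0.9 -0.1 -0.6] gap 0.0509
dp [ 3.224 -1.372  0.348] spin 0.025
```

Emit:
{"fn": "apply_moves", "kwargs": {"claw": [0.6,0.6,0.6,0.6,0.6], "dp": [[0.8,-0.34,0.1],[1.6,-0.69,0.2],[2.4,-1.03,0.3],[3.1,-1.33,0.35],[3.22,-1.37,0.35]], "spin": [0,0,0,0,0]}}

```text
time_s: 1.95
ee_pos: [0.5238, -0.2612, 0.1995]
orientation: [-0.001, 0.978, 0.21, 0.001]
contact_force: [0.1, -0.4, -0.3]
finger_gap: 0.0509
finger_force: 0.0
```

```bash
python3 go.py .5226 -.264 .092 23.8; python3 - <<'E'
from h import *
im,d,P,K,T=grab("wrist"); save("w1",im)
h=cv2.cvtColor(im,cv2.COLOR_RGB2HSV).astype(int)
red=((h[...,0]<8)|(h[...,0]>172))&(h[...,1]>130)
m=red&(P[...,2]>.107)
r=cv2.minAreaRect(P[m][:,:2].astype(np.float32)*1000);print(m.sum(),r,np.nanmedian(P[m],0))
E
```

```text
t 1.95 pos [ 0.5238 -0.2612  0.1995] yaw 24.28 tilt [ 9.0e-04  1.8e-03 -1.0e+00] F [ 0.1 -0.4 -0.3] gap 0.0509
dp [-0.04   0.036  1.792] spin 0.097
1136 ((523.409912109375, -265.81268310546875), (60.38604736328125, 8.573711395263672), 24.265932083129883) [ 0.52539924 -0.26464145  0.11129359]
```

View pics/w1.png

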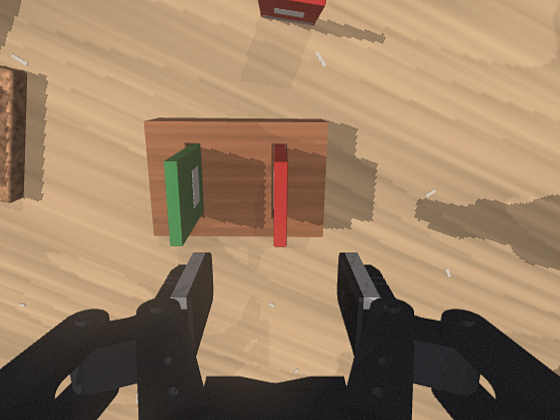

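The wrist view shows the red top edge at px (280,195), midway between the fingers, and the green cassette at (185,195), clear of the left finger. I'm descending.

Emit:
{"fn": "apply_moves", "kwargs": {"claw": [0.6,0.6,0.6,0.6], "dp": [[-0.03,0.04,0.8],[-0.03,0.04,1.6],[-0.03,0.04,1.8],[-0.03,0.04,1.8]], "spin": [0,0,0,0]}}

```text
time_s: 2.5
ee_pos: [0.5203, -0.2696, 0.0919]
orientation: [0.0, 0.978, 0.206, -0.0]
contact_force: [-0.0, -0.5, 0.2]
finger_gap: 0.0514
finger_force: 0.0
```

Emit:
{"fn": "apply_moves", "kwargs": {"claw": [0,0,0,0,0], "dp": [[0,0,0],[0,0,0],[0,0,0],[0,0,0],[0,0,0]], "spin": [0,0,0,0,0], "force": 80}}

```text
time_s: 3.12
ee_pos: [0.5218, -0.269, 0.0935]
orientation: [0.001, 0.978, 0.207, 0.001]
contact_force: [-0.4, -0.2, 6.2]
finger_gap: 0.006
finger_force: 79.6
```

Emit:
{"fn": "apply_moves", "kwargs": {"claw": [0,0,0,0,0], "dp": [[0,0,-0.3],[0,0,-0.8],[0,0,-1.6],[0,0,-2.4],[0,0,-3.2]], "spin": [0,0,0,0,0]}}

```text
time_s: 3.75
ee_pos: [0.5205, -0.2683, 0.2862]
orientation: [0.0, 0.978, 0.207, 0.0]
contact_force: [0.6, -1.2, -2.0]
finger_gap: 0.0059
finger_force: 78.6
```

```bash
python3 go.py .5 .05 .285 -10; python3 - <<'E'
from h import *
im,d,P,K,T=grab("wrist"); save("w2",im)
h=cv2.cvtColor(im,cv2.COLOR_RGB2HSV).astype(int)
red=((h[...,0]<8)|(h[...,0]>172))&(h[...,1]>130)&(d<.35)
Q=P[red];print(red.sum(),np.nanpercentile(Q,[1,50,99],axis=0).round(3))
E
```

```text
t 3.75 pos [ 0.5205 -0.2683  0.2862] yaw 23.91 tilt [ 7.e-04 -5.e-04 -1.e+00] F [ 0.6 -1.2 -2. ] gap 0.0059
dp [ 1.837 -4.988  0.017] spin 6.782
4042 [[ 0.497 -0.28   0.06 ]
 [ 0.542 -0.259  0.304]
 [ 0.655 -0.198  0.305]]
```

View pics/w2.png

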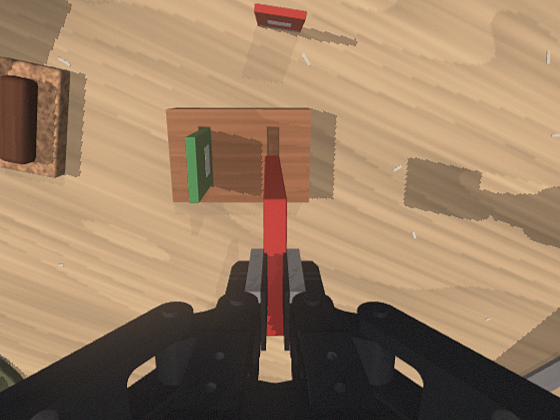

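The red cassette is held upright at px (275,260). The green one still stands at (200,165).

```bash
cat > held.py <<'E'
from h import *
from scipy.spatial.transform import Rotation as R
s=env.sense();q=s["orientation"];M=R.from_quat([q[1],q[2],q[3],q[0]]).as_matrix()
im,d,P,K,T=grab("wrist")
h=cv2.cvtColor(im,cv2.COLOR_RGB2HSV).astype(int)
red=((h[...,0]<8)|(h[...,0]>172))&(h[...,1]>130)&(d<.35)&(d>0)
L=(P-s["ee_pos"])@M
tp=red&(abs(L[...,2]+.019)<.006)
r=cv2.minAreaRect(L[tp][:,:2].astype(np.float32)*1000);print("top",tp.sum(),r,np.nanmedian(L[tp],0).round(4))
print("top x pct",np.percentile(L[tp],[0,1,99,100],axis=0).round(4))
f=red&~tp&(abs(L[...,1])<.015)&(L[...,2]<.1); print("front face",f.sum(),np.percentile(L[f],[2,50,98],axis=0).round(4) if f.sum() else 0)
a=L[f]; 
if len(a): print("x vs z fit",np.polyfit(a[:,2],a[:,0],1),"y vs z",np.polyfit(a[:,2],a[:,1],1))
a=L[tp];print("y vs x",np.polyfit(a[:,0],a[:,1],1))
E
python3 held.py
```

```text
top 2661 ((2.952829360961914, 0.3215980529785156), (8.845026969909668, 60.71501922607422), 89.58802032470703) [ 0.011   0.0003 -0.0178]
top x pct [[-0.0274 -0.0043 -0.022 ]
 [-0.0261 -0.004  -0.0192]
 [ 0.033   0.0045 -0.015 ]
 [ 0.0333  0.0047 -0.013 ]]
front face 764 [[-0.0064 -0.0051 -0.0363]
 [ 0.0329 -0.0006  0.0165]
 [ 0.0332  0.0039  0.0768]]
x vs z fit [0.08758887 0.0298491 ] y vs z [-2.37197995e-02 -6.09876459e-05]
y vs x [0.00111884 0.00018806]
```

Emit:
{"fn": "apply_moves", "kwargs": {"claw": [0,0,0,0,0], "dp": [[0.2,-0.6,-0.1],[0.5,-1.4,-0.1],[0.8,-2.2,-0.1],[1.1,-3.0,-0.1],[1.4,-3.8,-0.1]], "spin": [1.4,2.8,4.2,5.6,6.8]}}

```text
time_s: 4.47
ee_pos: [0.5045, -0.0243, 0.2896]
orientation: [0.0, 0.996, -0.09, -0.0]
contact_force: [0.8, 0.4, -0.3]
finger_gap: 0.0057
finger_force: 78.6
```

```bash
python3 go.py .5 .11 .285 -9.9
```

```text
t 4.47 pos [ 0.5045 -0.0243  0.2896] yaw -10.31 tilt [-1.e-04 -4.e-04 -1.e+00] F [ 0.8  0.4 -0.3] gap 0.0057
dp [-0.474 -2.189  0.076] spin -0.081
```

Emit:
{"fn": "apply_moves", "kwargs": {"claw": [0,0,0,0,0], "dp": [[-0.3,-0.8,0],[-0.7,-1.6,0],[-1.0,-2.2,0],[-1.0,-2.2,0],[-1.0,-2.2,0]], "spin": [0,0,-0.1,-0.1,-0.1]}}

```text
time_s: 5.1
ee_pos: [0.4692, 0.1137, 0.2895]
orientation: [0.001, 0.996, -0.084, 0.0]
contact_force: [0.2, -0.6, -1.5]
finger_gap: 0.0063
finger_force: 78.7
```

```bash
python3 go.py .498 .209 .285 -9.9; python3 - <<'E'
from h import *
im,d,P,K,T=grab("wrist"); save("w3",im)
h=cv2.cvtColor(im,cv2.COLOR_RGB2HSV).astype(int)
x,y,z=P[...,0],P[...,1],P[...,2]
def rect(m,n):
    r=cv2.minAreaRect(P[m][:,:2].astype(np.float32)*1000); print(n,m.sum(),np.round(r[0],1),np.round(r[1],1),round(r[2],1), np.nanmedian(P[m],0).round(4))
B=(z>.155)&(z<.185)&(y>.08)&(y<.33)&(x<.61)
rect(B&(h[...,2]<70),"plate"); rect(B,"box")
ins=(abs(x-.498)<.06)&(abs(y-.209)<.04)
O=ins&(h[...,0]<20)&(h[...,1]>110)&(z>.1)&(z<.168);rect(O,"orange")
# slot via rays projected to mouth height 0.17
C=T[:3,3];D=P-C;Q=C+D*((.17-C[2])/D[...,2])[...,None]
r=cv2.minAreaRect(Q[O][:,:2].astype(np.float32)*1000);print("slot@mouth",r)
E
python3 held.py
```

```text
t 5.1 pos [0.4692 0.1137 0.2895] yaw -9.63 tilt [-1.0e-04 -1.1e-03 -1.0e+00] F [ 0.2 -0.6 -1.5] gap 0.0063
dp [ 0.208 -1.647  0.073] spin 0.055
plate 660 [496.9 207.5] [120.9  89.2] 73.3 [0.498  0.2113 0.1674]
box 37059 [497.9 213.3] [161.8 140.2] 80.4 [0.5061 0.2113 0.1675]
orange 1306 [497.6 214.4] [ 73.5 110.9] 80.4 [0.5022 0.2117 0.1512]
slot@mouth ((499.21307373046875, 210.88302612304688), (69.9967041015625, 106.83180236816406), 80.32772827148438)
top 2660 ((3.1630935668945312, 0.4702939987182617), (8.761625289916992, 60.58292770385742), 89.3317642211914) [ 0.0111  0.0004 -0.0178]
top x pct [[-0.0272 -0.0042 -0.0198]
 [-0.026  -0.0039 -0.0191]
 [ 0.0331  0.0046 -0.0149]
 [ 0.0335  0.0047 -0.0131]]
front face 732 [[-0.0067 -0.0049 -0.036 ]
 [ 0.033  -0.0005  0.0154]
 [ 0.0333  0.0039  0.0744]]
x vs z fit [0.11234132 0.02929231] y vs z [-2.56774203e-02  7.57542185e-05]
y vs x [0.00262859 0.00023438]
```

View pics/w3.png

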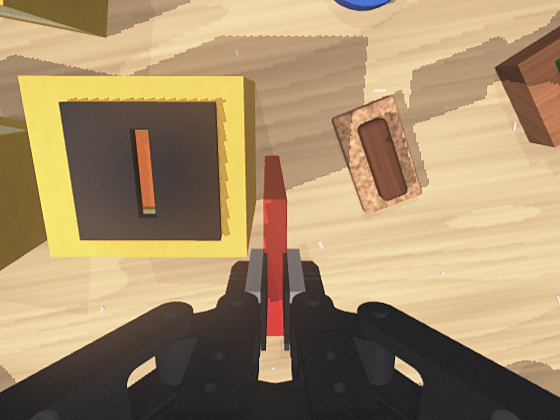

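The wrist view shows the slot at px (131–156, 129–217) in the dark throat plate, with the held cassette at (275,240). I'll measure the mouth outline from depth.

```bash
python3 - <<'E'
from h import *
im,d,P,K,T=grab("wrist"); 
print(env.sense()["ee_pos"])
h=cv2.cvtColor(im,cv2.COLOR_RGB2HSV).astype(int)
W=np.zeros(d.shape,bool);W[110:235,105:180]=1
z=P[...,2];plz=np.nanmedian(z[W]);print("platez",plz)
C=T[:3,3];v,u=np.mgrid[:420,:560]
D=np.stack([(u-K[0,2])/K[0,0],(v-K[1,2])/K[1,1],np.ones(u.shape)],-1)@T[:3,:3].T
Q=C+D*((plz-C[2])/D[...,2])[...,None]
for n,m in(("depth",W&(z<plz-.004)),("depth1",W&(z<plz-.0015)),("color",W&(h[...,1]>110))):
    r=cv2.minAreaRect(Q[m][:,:2].astype(np.float32)*1000);print(n,m.sum(),r,Q[m].mean(0).round(4))
pl=(abs(z-plz)<.004)&(h[...,1]<100)&(h[...,2]<130)&(u<240)&(v>80)&(v<250);r=cv2.minAreaRect(P[pl][:,:2].astype(np.float32)*1000);print("plate",pl.sum(),r)
E
```

```text
[0.46955778 0.11296242 0.28937659]
platez 0.16862537620722876
depth 1237 ((498.0208740234375, 206.9946746826172), (11.39966106414795, 64.46729278564453), 80.25596618652344) [0.499  0.2065 0.1686]
depth1 1430 ((497.94439697265625, 208.5801544189453), (54.29410934448242, 93.66732788085938), 76.57289123535156) [0.4989 0.207  0.1686]
color 1148 ((497.2293701171875, 207.1849822998047), (12.76753044128418, 66.09993743896484), 80.32904052734375) [0.5005 0.2056 0.1686]
plate 18770 ((497.0487060546875, 207.7892303466797), (110.40516662597656, 104.38680267333984), 80.2674789428711)
```

```bash
python3 go.py .495 .2081 .275 -9.7
```

```text
t 5.25 pos [0.4696 0.113  0.2894] yaw -9.75 tilt [-5.e-04 -2.e-04 -1.e+00] F [-0.2 -0.9 -2.1] gap 0.0064
dp [ 0.149 -1.635  0.239] spin -0.01
```

Emit:
{"fn": "apply_moves", "kwargs": {"claw": [0,0,0,0,0], "dp": [[0.08,-0.8,0],[0.15,-1.5,0],[0.15,-1.63,0.1],[0.15,-1.63,0.24],[0.15,-1.63,0.24]], "spin": [0,0,0,0,0]}}

```text
time_s: 5.88
ee_pos: [0.4943, 0.207, 0.2739]
orientation: [0.001, 0.996, -0.085, -0.001]
contact_force: [-0.1, -0.1, -2.0]
finger_gap: 0.0063
finger_force: 78.7
```

Emit:
{"fn": "apply_moves", "kwargs": {"claw": [0,0], "dp": [[0,0,0],[0,0,0]], "spin": [0,0]}}

```text
time_s: 6.12
ee_pos: [0.4947, 0.2086, 0.2755]
orientation: [0.0, 0.996, -0.084, 0.0]
contact_force: [-0.4, 0.0, -1.5]
finger_gap: 0.0059
finger_force: 78.7
```

```bash
python3 go.py .495 .2081 .255 -9.7; python3 - <<'E'
from h import *
im,d,P,K,T=grab("wrist"); save("w4",im[100:400,180:380],2)
E
```

```text
t 6.12 pos [0.4947 0.2086 0.2755] yaw -9.68 tilt [ 7.e-04 -4.e-04 -1.e+00] F [-0.4  0.  -1.5] gap 0.0059
dp [0.006 0.007 0.342] spin 0.003
```

View pics/w4.png

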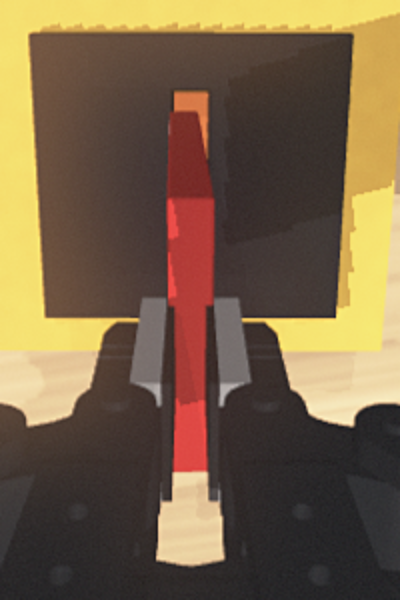

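The cassette's lower front edge is at crop x≈169–197 and the slot is at 174–209. The lower end therefore sits about 2 mm towards tool −y, so I'll shift +y and come closer.

Emit:
{"fn": "apply_moves", "kwargs": {"claw": [0,0,0,0], "dp": [[0,0.035,0.1],[0,0.035,0.27],[0,0.035,0.27],[0,0.035,0.27]], "spin": [0,0,0,0]}}

```text
time_s: 6.68
ee_pos: [0.4941, 0.2073, 0.2588]
orientation: [0.0, 0.996, -0.084, -0.0]
contact_force: [-0.2, -0.5, -1.2]
finger_gap: 0.0063
finger_force: 78.7
```

```bash
python3 go.py .495 .2081 .255 -9.7; python3 - <<'E'
from h import *
im,d,P,K,T=grab("wrist"); save("w5",im[110:260,230:330],4)
E
```

```text
t 6.67 pos [0.4941 0.2073 0.2588] yaw -9.6 tilt [-3.e-04 -0.e+00 -1.e+00] F [-0.2 -0.5 -1.2] gap 0.0063
dp [ 0.013 -0.016  0.064] spin 0.02
```

View pics/w5.png

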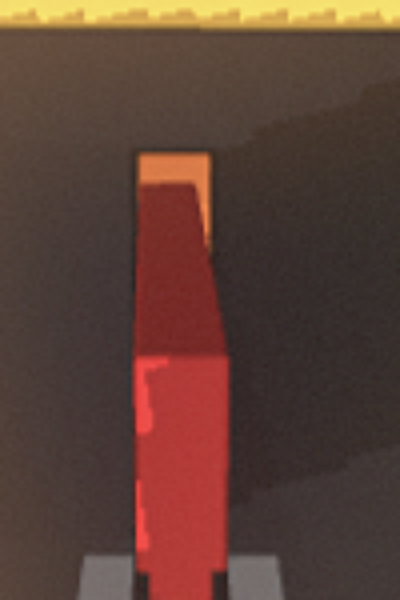

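The lower edge is at px 139–196 and the slot at 137–211, so about 0.9 mm more +y and 1.5 mm +x are needed. Then I'll feel downwards.

Emit:
{"fn": "apply_moves", "kwargs": {"claw": [0,0,0,0,0], "dp": [[0.025,0.015,0],[0.025,0.015,0.05],[0.025,0.015,0.1],[0.025,0.015,0.14],[0.025,0.015,0.14]], "spin": [0,0,0,0,0]}}

```text
time_s: 7.35
ee_pos: [0.4953, 0.2061, 0.2503]
orientation: [0.0, 0.996, -0.084, -0.0]
contact_force: [0.5, -0.2, -1.5]
finger_gap: 0.0058
finger_force: 78.7
```

Emit:
{"fn": "apply_moves", "kwargs": {"claw": [0,0,0], "dp": [[0,0,0.03],[0,0,0.06],[0,0,0.06]], "spin": [0,0,0]}}

```text
time_s: 7.72
ee_pos: [0.4954, 0.2061, 0.2468]
orientation: [0.0, 0.996, -0.084, -0.0]
contact_force: [0.5, 0.4, 0.3]
finger_gap: 0.0061
finger_force: 78.7
```

Emit:
{"fn": "apply_moves", "kwargs": {"claw": [0,0,0], "dp": [[0,0,0.03],[0,0,0.05],[0,0,0.05]], "spin": [0,0,0]}}

```text
time_s: 8.1
ee_pos: [0.4954, 0.206, 0.2439]
orientation: [0.0, 0.996, -0.084, -0.0]
contact_force: [-0.5, 0.7, -1.8]
finger_gap: 0.0062
finger_force: 78.7
```

Emit:
{"fn": "apply_moves", "kwargs": {"claw": [0,0,0,0], "dp": [[0,0,0.04],[0,0,0.08],[0,0,0.12],[0,0,0.12]], "spin": [0,0,0,0]}}

```text
time_s: 8.6
ee_pos: [0.4953, 0.206, 0.2365]
orientation: [0.0, 0.996, -0.084, -0.0]
contact_force: [0.1, -0.0, -0.6]
finger_gap: 0.0057
finger_force: 78.7
```

Emit:
{"fn": "apply_moves", "kwargs": {"claw": [0,0,0,0], "dp": [[0,0,0.02],[0,0,0.04],[0,0,0.06],[0,0,0.06]], "spin": [0,0,0,0]}}

```text
time_s: 9.1
ee_pos: [0.4954, 0.2061, 0.2332]
orientation: [0.0, 0.996, -0.084, 0.0]
contact_force: [-0.4, -0.4, -1.4]
finger_gap: 0.006
finger_force: 78.8
```

Emit:
{"fn": "apply_moves", "kwargs": {"claw": [0,0,0,0,0], "dp": [[0,0,0.03],[0,0,0.06],[0,0,0.09],[0,0,0.12],[0,0,0.12]], "spin": [0,0,0,0,0]}}

```text
time_s: 9.72
ee_pos: [0.4959, 0.2065, 0.2272]
orientation: [-0.0, 0.996, -0.084, 0.001]
contact_force: [-1.2, 0.1, 6.1]
finger_gap: 0.006
finger_force: 79.7
```

```bash
python3 go.py .4954 .206 .205 -9.7; python3 held.py
```

```text
t 9.72 pos [0.4959 0.2065 0.2272] yaw -9.6 tilt [ 1.7e-03  3.0e-04 -1.0e+00] F [-1.2  0.1  6.1] gap 0.006
dp [-0.008  0.01   0.37 ] spin 0.02
top 2693 ((3.292613983154297, 0.2627239227294922), (8.97681713104248, 60.678653717041016), 89.69676971435547) [ 0.0112  0.0004 -0.0178]
top x pct [[-0.0271 -0.0043 -0.0201]
 [-0.0259 -0.0042 -0.0192]
 [ 0.0331  0.0046 -0.0148]
 [ 0.0336  0.0047 -0.013 ]]
front face 733 [[-0.0088 -0.0046 -0.0359]
 [ 0.0328 -0.      0.0152]
 [ 0.0332  0.0048  0.0689]]
x vs z fit [0.04606582 0.02938435] y vs z [-0.01465166  0.00035834]
y vs x [0.00033096 0.00020483]
```

Flap contact: about 7 N, with the cassette holding firm in the grip. I'll push on in small steps.

Emit:
{"fn": "apply_moves", "kwargs": {"claw": [0,0,0,0], "dp": [[0,0,0.02],[0,0,0.04],[0,0,0.06],[0,0,0.06]], "spin": [0,0,0,0]}}

```text
time_s: 10.28
ee_pos: [0.4963, 0.2068, 0.2236]
orientation: [-0.001, 0.996, -0.084, 0.001]
contact_force: [0.2, 1.1, 4.8]
finger_gap: 0.0064
finger_force: 79.6
```

Emit:
{"fn": "apply_moves", "kwargs": {"claw": [0,0,0,0], "dp": [[0,0,0.02],[0,0,0.04],[0,0,0.06],[0,0,0.06]], "spin": [0,0,0,0]}}

```text
time_s: 10.78
ee_pos: [0.4957, 0.2064, 0.2189]
orientation: [-0.0, 0.996, -0.084, 0.0]
contact_force: [0.9, 0.7, 3.5]
finger_gap: 0.006
finger_force: 79.4
```

Emit:
{"fn": "apply_moves", "kwargs": {"claw": [0,0,0,0,0], "dp": [[0,0,0.03],[0,0,0.06],[0,0,0.09],[0,0,0.12],[0,0,0.12]], "spin": [0,0,0,0,0]}}

```text
time_s: 11.4
ee_pos: [0.495, 0.206, 0.2109]
orientation: [0.0, 0.996, -0.084, -0.001]
contact_force: [0.9, 1.9, 0.0]
finger_gap: 0.006
finger_force: 78.9
```

Emit:
{"fn": "apply_moves", "kwargs": {"claw": [0,0,0,0,0], "dp": [[0,0,0.04],[0,0,0.08],[0,0,0.12],[0,0,0.16],[0,0,0.16]], "spin": [0,0,0,0,0]}}

```text
time_s: 12.02
ee_pos: [0.4954, 0.2062, 0.2018]
orientation: [0.0, 0.996, -0.084, -0.0]
contact_force: [0.5, 2.8, -0.0]
finger_gap: 0.0057
finger_force: 79.0
```

Emit:
{"fn": "apply_moves", "kwargs": {"claw": [0.5,0.5,0.5,0.5], "dp": [[0,0,0],[0,0,0],[0,0,0],[0,0,0]], "spin": [0,0,0,0]}}

```text
time_s: 12.52
ee_pos: [0.4954, 0.2059, 0.202]
orientation: [0.0, 0.996, -0.084, -0.0]
contact_force: [-0.5, -0.5, -0.9]
finger_gap: 0.0428
finger_force: 0.0
```

Emit:
{"fn": "apply_moves", "kwargs": {"claw": [0.5,0.5,0.5,0.5,0.5], "dp": [[0,0,-0.3],[0,0,-0.9],[0,0,-1.5],[0,0,-1.5],[0,0,-1.5]], "spin": [0,0,0,0,0]}}

```text
time_s: 13.15
ee_pos: [0.4954, 0.2061, 0.2922]
orientation: [0.0, 0.996, -0.084, 0.0]
contact_force: [0.8, -0.6, -0.7]
finger_gap: 0.0428
finger_force: 0.0
```

```bash
python3 - <<'E'
from h import *
im,d,P,K,T=grab("wrist"); im2=grab("scene")[0]
a=im2[20:400,150:420]
cv2.imwrite("pics/end.png",np.hstack([im[:,:,::-1],cv2.resize(a,(240,420))[:,:,::-1]]))
E
```

```text
(no output)
```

View pics/end.png

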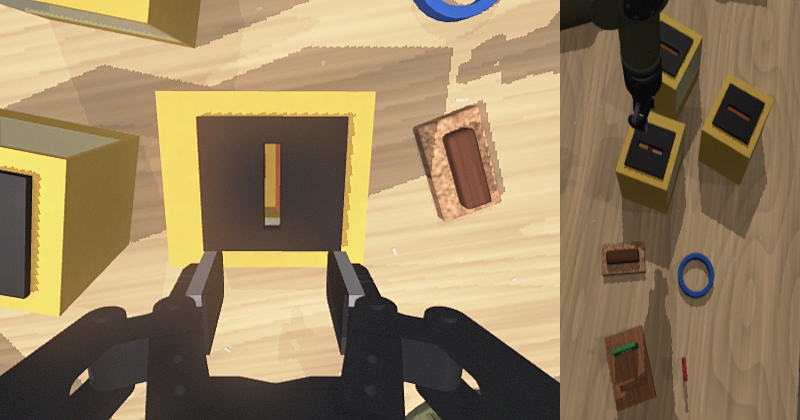

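The slot (px 271,185) is now open onto the yellow interior, with a red sliver at (278,165). The cassette has dropped, and green, tape and sander are in place. I'll make one depth check and hand in.

```bash
python3 - <<'E'
from h import *
for i in range(2):
    im,d,P,K,T=grab("wrist")
    h=cv2.cvtColor(im,cv2.COLOR_RGB2HSV).astype(int)
    W=np.zeros(d.shape,bool);W[135:230,255:290]=1
    m=W&((h[...,0]<8)|(h[...,0]>172))&(h[...,1]>120)
    print(m.sum(),np.nanpercentile(P[m],[5,50,95],axis=0).round(3) if m.any() else "")
    for _ in range(6): env.get_image("top")
print(env.close_job())
E
```

```text
28 [[0.474 0.216 0.01 ]
 [0.488 0.219 0.011]
 [0.502 0.221 0.012]]
36 [[0.474 0.215 0.011]
 [0.492 0.218 0.012]
 [0.509 0.222 0.014]]
the job is handed in; nothing more can be done
None
```

The red cassette went through the slot, dropped, and now lies on the used-blade box's floor. Measured force stayed under about 7 N, the green cassette, tape roll and sanding block look untouched, and I handed the job in (no verdict was returned).

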